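# Zero the peak pointer and pull the tester to its set tab

## Task

On the bench pull tester, turn the peak pointer (the dark steel arm with the upright crank peg) back to its zero stop. Then draw the sprung pull bar out by its upright end plate until the peak pointer, carried round by the bar, points at the tab clamped to the dial's rim, and ease the bar all the way home without letting it snap back, so that the peak pointer stays at the tab. Leave the tab and the other things on the bench where they are.

Things in the scene. Friction and masses are not known exactly. Their poses are not given: they have to be found in the camera images.
- tester: Pull tester fixed to the bench: grey housing 180 x 180 mm, 55 high, on a steel foot 250 (x) x 230 (y) x 8 mm, round white dial 172 mm across on top. Origin on the bench under the dial's centre, z up. The pull bar comes out of its -y side. Dial angle a lies in direction (-cos a, +sin a) of this frame: zero along -x, growing clockwise seen from above.
- dial_centre (a point): Centre of the dial's face, 58 mm above the bench; axes as the tester's. Black strokes every 0.25 rad from 0 to 3. The zero stop is a fixed steel block 16 x 8 mm, its top 78 mm above the bench, 66 mm out along -x, just on the -y side of the pointer when that is at zero.
- peak (a joint): Peak pointer's dial angle (rad), 0 at the zero stop to 3.1. Dark steel arm turning about the dial's centre, 14 mm wide, 66 to 74 mm above the bench, with a hub knob 32 mm across (top at 86 mm) and an upright crank peg. It stays where left; about 1 N on the peg turns it. The live needle pushes it to larger angles but never pulls it back.
- peak_peg (a point): Centre of the crank peg's top. The peg is upright, round, 12 mm across, its axis 50 mm from the dial's centre, 74 to 110 mm above the bench; this point's x axis points outward along the peak pointer.
- peak_tip (a point): Tip of the peak pointer, 67 mm from the dial's centre and 70 mm above the bench; its x axis points outward along the pointer.
- pull (a joint): How far the pull bar is drawn out (m), 0 home to 0.105. A spring pulls it home: about 4 N at home, rising by 110 N/m (15 N at 0.1), plus up to 2 N of friction and pointer drag. Each 33 mm of pull turns the live needle by 1 rad from zero, and carries the peak pointer along if that is not already farther on.
- plate_top (a point): Middle of the top edge of the pull bar's end plate: upright aluminium plate 80 mm wide along the tester's x, 10 mm thick along y, 15 to 90 mm above the bench, centred at (0, -170 mm) in the tester's frame when home; pulled along -y. It sits on a flat steel bar 26 mm wide with its top 38 mm above the bench. It can be pinched from above or hooked from behind.
- gap (a point): Middle of the free space behind the end plate when home, at (0, -127 mm) in the tester's frame, 55 mm above the bench: 65 mm free along y between the plate and the guide on the housing, above the bar. Shut fingers let down here can hook the plate. Fixed to the tester.
- live_tip (a point): Near the tip of the thin black live needle under the peak pointer, 68 mm from the dial's centre; it always shows the present pull; its x axis points outward along the needle.
- tab (a joint): Dial angle (rad) at which the set tab is clamped, same sense as joint peak; lies between 1.1 and 2.5. The tab is a dark steel block 22 mm wide at the dial's rim (75 to 93 mm from the centre, z = 58 to 68 mm) with a point turned inward. Stiff; must not be moved.
- tab_tip (a point): Just inside the tab's point, 70 mm from the dial's centre; its x axis points outward.
- puller: Bystander: steel T-bar puller lying on the bench, rod 180 mm long along its x, 34 mm block in the middle, with a paper tag. Origin under its middle.
- socket: Bystander: stepped dark steel socket 52 mm across, 62 mm high, standing, with a paper tag. Origin under its centre.
- sleeve: Bystander: open aluminium sleeve 72 mm across, 70 mm high, standing, with a paper tag. Origin under its centre.

How it is judged:
By the outcome, as a careful person would: the job done as asked, in the order asked, and still so for the second after the job is handed in, with the robot touching nothing.
It also fails if it takes over 64 s, if anything falls off the work surface, if the arm or the gripper's body presses on something with over 40 N, if the wrist force passes 120 N, or if a joint passes its speed limit or range.

## Robot

A 7-joint arm with a two-finger parallel gripper is mounted at the origin on the work surface. World frame = base frame: x ahead of the robot, y to its left, z up, the work surface at z = 0. Lengths are in mm, angles in rad, forces in N, time in s.
With the tool pointing down it reaches from about 400 to 850 mm from the base axis. Payload 6.9 kg.
Tool frame: the origin (TCP) lies between the finger pads; the fingertips stand 25 mm ahead of it and the grasp point (between the pads) lies 6 mm ahead of it; z points along the fingers, y is the line along which they close (so a half turn about z gives the same grasp; the last joint's range is limited). The gripper opens to 85 mm and grips with 20 to 120 N. Pads are 22 mm wide; open, the fingers measure 114 mm over their backs; the gripper's body (76 mm by 85 mm) begins 54 mm behind the grasp point. The pads swing forward as they close: fully open they stand 13 mm farther back than shut.
Start: joints at [1.395, 0.507, -0.238, 1.5, 0.126, 1.149, -0.155], TCP at [173.774, -600.346, 256.275] pointing down, gripper open.
Joint ranges: [-3.08, 3.08], [-0.24, 2.05], [-1.43, 1.35], [0, 2.5], [-1.52, 4.66], [0.17, 1.96], [-2.89, 2.89]. Speed limits (rad/s): [2.39, 2.39, 3.14, 3.14, 3.14, 3.14, 3.14].

## Interface

Orientations are given as a unit quaternion [w, x, y, z].
In Python, from plant import readout, optics, arm, models gives the robot as it stands.
- The arm moves only by the shell command python3 -m pendant 'ROWS'. ROWS is a JSON object of lists of equal length, an entry for each row: "delta_pos": the shift along the tool's x, y, z in m, a list of three; "delta_rot": the turn, a rotation vector about the tool's x, y, z in degrees, a list of three; "claw": the opening, from 0 (shut) to 1 (fully open). A call has exactly 8 rows; each row shifts and turns the commanded pose from where the row before left it, along the tool's axes as they then stand; what a row does not reach is not made up. A row lasts 1/12 s, in which the tool goes at most 41.7 mm and 7.16 degrees, less where a joint would pass 70% of its speed; a pose out of reach is approached as far as the arm can. A call with a gripper value outside its range is refused whole. The fingers move at their own pace and stop on an object; the grip force is fixed at half the most. Time passes only in rows, so rows that do not move let the fingers close, or fill a call up. It gives the time, the measured TCP pose, the force, the opening and the grip force at its end, in the units of the state.
- readout.sense(): the state, without advancing time (a new reading comes with each control period).
- optics.get_image(name): name is "side" or "top" or "wrist"; returns (picture, depth): 420x560x3 uint8, red, green, blue; 420x560 float32, mm along the optical axis (not along the pixel's ray), 0 where there is no reading.
- optics.camera_params(name): a dict with "mtx" (3x3 intrinsics, pixels), "xyz" and "rotation" of the camera in the world; the wrist camera has in their place "mount" (4x4, takes a point from camera to tool coordinates, whose origin is the TCP and whose axes are the flange's). Camera axes: x right, y down, z forward; pixel columns grow to the right and rows downward; lengths in mm; the calibration is good to about 2 mm. The wrist camera is an equidistant fisheye: a pixel r from the principal point sees the ray r / f radians off the axis. A picture is of the moment at which its call begins: read the wrist's pose just before it. camera_params takes no time and is no camera call.
- arm.sign_off(): hands the job in; it is judged then, once.
Trained networks look in the newest picture that a camera, given by its name, has taken for a name from the list of things; names that differ only in an ending like _2 or _b are one class to them, and where a whole thing is asked for, a point or a joint stands for the part that bears it (a point fixed in the world has none). Each returns a list of dicts, best first, with "score" (0 to 1); they miss things now and then, are a little off and sometimes report something else, mostly with a low value. They report only what shows in the picture. A call takes as long as a camera call.
- models.spot_in(camera, target): "centre" ([x, y, z] in mm, in the coordinates of the camera as it stood for that picture, good to about 4 mm: the middle of the surface that is visible of it).
- models.regions_of(camera, target): "pixels" (420x560 bool, what is visible of it).
The state is a dict: "clock": time; "q": joint angles; "joint_vel": joint speeds; "joint_efforts": joint torques, N m; "eef_pos": TCP position; "orientation": TCP orientation; "force": force on the tool from outside, world axes, zero at the start; "torque": the same for the moment, N m; "grip_width": opening from 0.0 (shut) to 1.0 (fully open); "gripper_force": force on a finger pad.
Only numpy, scipy, OpenCV 4.12 (cv2) and the standard library are available. Lean on these libraries where they do the work, as an engineer would, in place of code of your own. Each camera call takes 0.05 s, during which the arm holds its last target. There are 200 camera calls.

## Working session

There is one attempt and no reset: what is moved stays moved. The work goes in short steps, Python scripts to look and compute and a shell command to move; the robot and the scene stay as the last step left them, time stands still between calls to the robot, and variables do not carry over. Pictures are saved under pics/ and viewed, at most 11 in all, crops included, and the job is handed in when it is done.

```bash
mkdir -p pics
cat > h.py <<'E'
import numpy as np, cv2
from plant import readout, optics, arm, models
from scipy.spatial.transform import Rotation as R
def q2R(q): return R.from_quat([q[1],q[2],q[3],q[0]]).as_matrix()
def campose(n,s=None):
    p=optics.camera_params(n)
    if 'mount' in p:
        s=s or readout.sense(); T=np.eye(4); T[:3,:3]=q2R(s['orientation']); T[:3,3]=s['eef_pos']
        T=T@np.array(p['mount']); return T[:3,:3],T[:3,3],np.array(p['mtx'])
    r=np.array(p['rotation']); r=q2R(r) if r.size==4 else r.reshape(3,3)
    return r,np.array(p['xyz']),np.array(p['mtx'])
def save(n,f):
    im,d=optics.get_image(n); cv2.imwrite('pics/'+f,im[:,:,::-1]); return im,d
E
python3 - <<'E'
from h import *
print(readout.sense())
for n in ('side','top','wrist'):
    print(n,optics.camera_params(n))
    Rm,t,K=campose(n)
    im,d=save(n,n+'0.png')
    for k in ('tester','dial_centre','peak_peg','peak_tip','plate_top','gap','live_tip','tab_tip','tab','puller','socket','sleeve'):
        r=models.spot_in(n,k)[:2]
        print(n,k,[(round(x['score'],2),np.round(Rm@np.array(x['centre'])+t).tolist()) for x in r])
a=cv2.imread('pics/side0.png');b=cv2.imread('pics/top0.png')
cv2.imwrite('pics/st.png',cv2.resize(np.hstack([a,b]),(800,300)))
E
```

```text
{'clock': 0.0, 'q': array([ 1.39450238,  0.50834138, -0.23753443,  1.50114648,  0.12571776,
        1.14891726, -0.15479496]), 'joint_vel': array([ 0.00030551,  0.00029034,  0.00120055,  0.00154173, -0.00106551,
        0.00036756, -0.00086393]), 'joint_efforts': array([ 1.60051197e-03, -6.20594859e+01, -2.18659669e+00, -2.49646068e+01,
        1.24392944e-02,  1.23681687e-02,  1.17848430e-05]), 'eef_pos': array([ 173.59340341, -599.91904832,  255.42307634]), 'orientation': array([-8.97202453e-04,  9.90087239e-01,  1.40450814e-01, -1.51871778e-04]), 'force': array([-0.17820168, -0.80737672,  0.09242651]), 'torque': array([ 0.01349823,  0.01025266, -0.01651181]), 'gripper_force': 0.0, 'grip_width': 1.0012501226518142}
side {'mtx': array([[389.38475378,   0.        , 276.45460577],
       [  0.        , 389.38475378, 212.36054838],
       [  0.        ,   0.        ,   1.        ]]), 'xyz': array([ 301.54807311, -161.4622093 ,  600.34002872]), 'rotation': array([-0.31262178,  0.87786493, -0.33983814,  0.1270072 ])}
side tester [(0.7, [553.0, 121.0, 54.0])]
side dial_centre [(0.66, [556
[... 1423 characters left out ...]
[[325.1922621 ,   0.        , 282.87483595],
       [  0.        , 325.1922621 , 210.35736913],
       [  0.        ,   0.        ,   1.        ]]), 'mount': array([[-1.92325909e-04, -9.56769660e-01, -2.90846661e-01,
         7.45264496e+01],
       [ 9.99999894e-01, -6.25862122e-05, -4.55378441e-04,
         2.02040862e-03],
       [ 4.17489285e-04, -2.90846718e-01,  9.56769571e-01,
        -1.17119601e+02],
       [ 0.00000000e+00,  0.00000000e+00,  0.00000000e+00,
         1.00000000e+00]])}
wrist tester []
wrist dial_centre []
wrist peak_peg []
wrist peak_tip []
wrist plate_top []
wrist gap []
wrist live_tip []
wrist tab_tip []
wrist tab []
wrist puller []
wrist socket []
wrist sleeve []
```

View pics/top0.png

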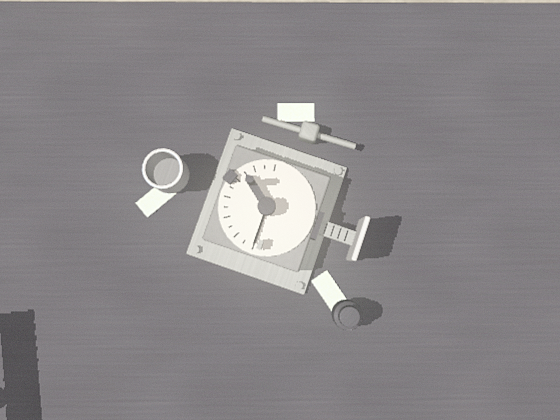

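View pics/side0.png

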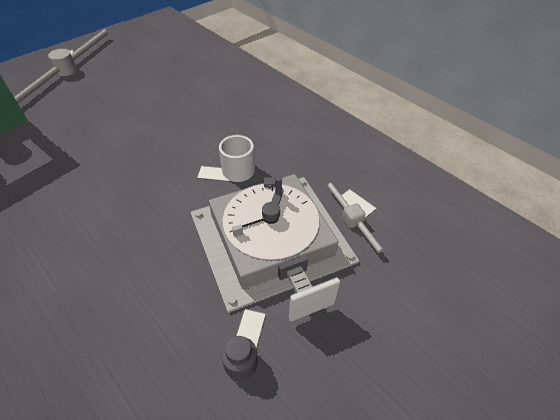

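The top view shows the tester with its dial centre near (267,208). The live needle points to zero at (252,248), the tab is near (232,177) and the peak pointer is just clockwise of it near (248,178). The plate is at (360,238). The side view agrees. Next I'll measure precisely from depth.

```bash
cat >> h.py <<'E'
def cloud(n,d):
    Rm,t,K=campose(n); v,u=np.mgrid[0:420,0:560]
    P=np.stack([(u-K[0,2])/K[0,0]*d,(v-K[1,2])/K[1,1]*d,d],-1)@Rm.T+t
    P[d==0]=np.nan; return P
def ray_z(n,u,v,z):
    Rm,t,K=campose(n); r=Rm@np.array([(u-K[0,2])/K[0,0],(v-K[1,2])/K[1,1],1.]); return t+r*(z-t[2])/r[2]
E
python3 - <<'E'
from h import *
for n in ('top','side'):
    im,d=optics.get_image(n); P=cloud(n,d); z=P[...,2]
    box=(P[...,0]>440)&(P[...,0]<720)&(P[...,1]>-60)&(P[...,1]<300)
    print(n,'bench z',np.nanmedian(z[(P[...,0]>350)&(P[...,0]<450)&(P[...,1]>150)&(P[...,1]<300)]))
    m=(im.min(-1)>200)&box&(z>45)&(z<66)
    cs,_=cv2.findContours(m.astype('uint8'),cv2.RETR_EXTERNAL,cv2.CHAIN_APPROX_NONE); c=max(cs,key=cv2.contourArea)
    e=cv2.fitEllipse(cv2.convexHull(c)); print('dial ellipse',e,'->',ray_z(n,*e[0],58),'zmed',np.nanmedian(z[m]))
    for nm,lo,hi in (('foot',3,13),('plate',84,96),('peg',98,116),('z61-80',62,80)):
        mm=box&(z>lo)&(z<hi); Q=P[mm]
        print(nm,mm.sum(),Q.mean(0).round(1) if len(Q) else '', 
          [tuple(np.round(x,1)) if np.ndim(x) else round(x,1) for x in cv2.minAreaRect(Q[:,:2].astype('f4'))] if len(Q)>4 else '')
b=cv2.imread('pics/top0.png')[120:300,180:400]; cv2.imwrite('pics/crop.png',cv2.resize(b,None,fx=3.3,fy=3.3,interpolation=2))
E
```

```text
top bench z -0.34567013457353823
dial ellipse ((266.0673522949219, 207.4954833984375), (97.4869384765625, 97.98700714111328), 43.80678939819336) -> [588.39276949 161.9405077   58.        ] zmed 57.29936126218172
foot 5845 [573.4 157.2   7.3] [(np.float64(580.0), np.float64(120.9)), (np.float64(357.8), np.float64(279.8)), 89.8]
plate 486 [558.6  70.3  87.5] [(np.float64(568.5), np.float64(98.2)), (np.float64(216.7), np.float64(79.5)), 70.8]
peg 43 [631.7 187.6 108.5] [(np.float64(632.4), np.float64(187.7)), (np.float64(11.5), np.float64(10.2)), 1.3]
z61-80 479 [598.7 168.3  70.2] [(np.float64(580.8), np.float64(117.5)), (np.float64(250.7), np.float64(154.2)), 85.9]
side bench z -0.16966822855226837
dial ellipse ((270.53192138671875, 220.92442321777344), (74.75, 95.59800720214844), 89.76451873779297) -> [586.29555914 155.92974157  58.        ] zmed 57.97860895000423
foot 4155 [540.5 125.8   7.8] [(np.float64(580.0), np.float64(124.8)), (np.float64(349.1), np.float64(279.4)), 89.7]
plate 604 [556.7  62.5  88.1] [(np.float64(566.2), np.float64(98.0)), (np.float64(217.3), np.float64(78.9)), 71.8]
peg 51 [631.8 185.5 106.6] [(np.float64(632.7), np.float64(186.4)), (np.float64(14.0), np.float64(9.0)), 48.1]
z61-80 698 [568.6 111.8  70.9] [(np.float64(561.0), np.float64(125.7)), (np.float64(265.8), np.float64(116.3)), 69.6]
```

View pics/crop.png

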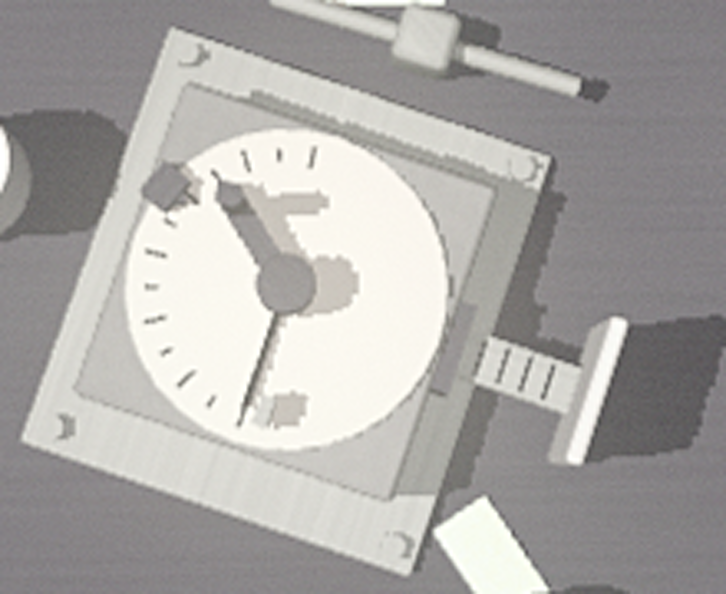

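The crop shows the hub at (287,283), the peg at (235,195), the tab at (168,187) with its point turned inward, and the plate from (620,320) to (567,462). The pointer lies just clockwise of the tab.

Run:
```python
from h import *
# crop px -> full px
f=lambda u,v:(180+u/3.3-.35,120+v/3.3-.35)
for n in ('top','side'):
    im,d=optics.get_image(n); P=cloud(n,d); x,y,z=P[...,0],P[...,1],P[...,2]
    mm=(y<25)&(y>-60)&(x>480)&(x<600)&(z>84)&(z<96); r=cv2.minAreaRect(P[mm][:,:2].astype('f4')); pts=P[mm]
    w,v=np.linalg.eigh(np.cov(pts[:,:2].T)); print(n,'plate',r,pts.mean(0),'long dir deg',np.degrees(np.arctan(v[1,1]/v[0,1])))
    mm=(np.hypot(x-587,y-160)<30)&(z>80)&(z<92); r=cv2.minEnclosingCircle(P[mm][:,:2].astype('f4')); print('hub',mm.sum(),r,P[mm].mean(0))
    mm=(np.hypot(x-587,y-160)<110)&(np.hypot(x-587,y-160)>74)&(z>64)&(z<73)&(x>590); print('tab',mm.sum(),P[mm].mean(0))
print('foot corners',[ray_z('top',*f(*p),8)[:2].round(1) for p in ((172,28),(552,157),(410,575),(22,440))])
print('tab',ray_z('top',*f(168,187),68),'tip',ray_z('top',*f(198,202),68))
```

```text
top plate ((534.22509765625, 0.8979988098144531), (10.201519012451172, 79.84541320800781), 70.747314453125) [534.02565257   1.18068707  88.76256459] long dir deg -19.35691588675222
hub 270 ((590.1362915039062, 161.12649536132812), 15.948095321655273) [589.69846787 160.87823673  85.13194721]
tab 132 [643.51502882 224.77652905  67.20839997]
side plate ((534.218017578125, 0.08363723754882812), (10.176236152648926, 79.99213409423828), 70.60310363769531) [ 5.32316116e+02 -2.32605841e-01  8.89670956e+01] long dir deg -19.271673708733832
hub 230 ((590.2168579101562, 160.97056579589844), 16.151304244995117) [589.14843414 159.23038085  85.32370105]
tab 91 [643.48283079 223.51149322  67.61572555]
foot corners [array([743.2, 227.4]), array([668.7,  11.8]), array([434.7,  94. ]), array([509.8, 309.3])]
tab [642.32951367 223.8028468   68.        ] tip [634.27965558 207.88117224  68.        ]
```

```bash
cat >> h.py <<'E'
YAW=-19.3
def to(x,y,z,yaw=YAW):
    "tool-axis shift (mm) from the measured pose to world x,y,z; and yaw turn about tool z"
    s=readout.sense(); M=q2R(s['orientation']); cur=np.degrees(np.arctan2(M[1,0],M[0,0]))
    print('pos',s['eef_pos'].round(1),'yaw',round(cur,2),'tilt',M[:,2].round(3),'F',s['force'].round(1),'w',round(s['grip_width'],3),'gf',round(s['gripper_force'],1),'t',round(s['clock'],2))
    print('shift',(M.T@(np.array([x,y,z])-s['eef_pos'])).round(1),'turn z',round(cur-yaw,2))
E
python3 -m pendant '{"delta_pos":[[0,0,0],[0,0,0],[0,0,0],[0,0,0],[0,0,0],[0.0075,-0.039,0],[0.0075,-0.039,0],[0.0075,-0.039,0]],"delta_rot":[[0,0,7.1],[0,0,7.1],[0,0,7.1],[0,0,7.1],[0,0,7.1],[0,0,0],[0,0,0],[0,0,0]],"claw":[0.35,0.35,0.35,0.35,0.35,0.35,0.35,0.35]}'
python3 -c "
from h import *
to(632.4,187,200)"
```

```text
clock: 2.82
eef_pos: [234.1, -496.3, 256.0]
orientation: [-0.0, 0.986, -0.169, 0.0]
force: [1.2, -0.4, -0.4]
grip_width: 0.349
gripper_force: 0.0
pos [ 234.1 -496.3  256. ] yaw -19.44 tilt [ 0.  0. -1.] F [ 1.2 -0.4 -0.4] w 0.349 gf 0.0 t 2.82
shift [ 148.2 -776.9   56.1] turn z -0.14
```

```bash
python3 -m pendant '{"delta_pos":[[0.0075,-0.039,0],[0.0075,-0.039,0],[0.0075,-0.039,0],[0.0075,-0.039,0],[0.0075,-0.039,0],[0.0075,-0.039,0],[0.0075,-0.039,0],[0.0075,-0.039,0]],"delta_rot":[[0,0,0],[0,0,0],[0,0,0],[0,0,0],[0,0,0],[0,0,0],[0,0,0],[0,0,0]],"claw":[0.35,0.35,0.35,0.35,0.35,0.35,0.35,0.35]}'
python3 -m pendant '{"delta_pos":[[0.0075,-0.039,0],[0.0075,-0.039,0],[0.0075,-0.039,0],[0.0075,-0.039,0],[0.0075,-0.039,0],[0.0075,-0.039,0],[0.0075,-0.039,0],[0.0075,-0.039,0]],"delta_rot":[[0,0,0],[0,0,0],[0,0,0],[0,0,0],[0,0,0],[0,0,0],[0,0,0],[0,0,0]],"claw":[0.35,0.35,0.35,0.35,0.35,0.35,0.35,0.35]}'
python3 -c "
from h import *
to(632.4,187,170)"
```

```text
clock: 3.48
eef_pos: [394.4, -221.2, 256.7]
orientation: [0.0, 0.986, -0.168, 0.0]
force: [0.8, -1.2, -0.2]
grip_width: 0.353
gripper_force: 0.0
clock: 4.15
eef_pos: [554.5, 53.4, 256.5]
orientation: [-0.0, 0.986, -0.168, 0.0]
force: [0.9, -0.9, 0.9]
grip_width: 0.349
gripper_force: 0.0
pos [554.5  53.4 256.5] yaw -19.36 tilt [ 0.001 -0.    -1.   ] F [ 0.9 -0.9  0.9] w 0.349 gf 0.0 t 4.15
shift [  29.1 -151.9   86.5] turn z -0.06
```

```bash
python3 -m pendant '{"delta_pos":[[0.0073,-0.038,0],[0.0073,-0.038,0],[0.0073,-0.038,0],[0.0073,-0.038,0],[0,0,0.029],[0,0,0.029],[0,0,0.0285],[0,0,0]],"delta_rot":[[0,0,0],[0,0,0],[0,0,0],[0,0,0],[0,0,0],[0,0,0],[0,0,0],[0,0,0]],"claw":[0.35,0.35,0.35,0.35,0.35,0.35,0.35,0.35]}'
python3 - <<'E'
from h import *
im,d=save('wrist','w1.png'); to(632.4,187,107)
Rm,t,K=campose('wrist')
for k in ('peak_peg','tab','peak_tip'):
    print(k,[(round(x['score'],2),np.round(Rm@np.array(x['centre'])+t,1).tolist()) for x in models.spot_in('wrist',k)[:2]])
E
```

```text
clock: 4.82
eef_pos: [628.9, 184.3, 163.8]
orientation: [0.002, 0.986, -0.168, -0.004]
force: [-0.7, -1.1, -0.5]
grip_width: 0.349
gripper_force: 0.0
pos [630.1 184.5 167. ] yaw -19.34 tilt [-0.006 -0.002 -1.   ] F [-0.3 -0.1  0.3] w 0.352 gf 0.0 t 4.87
shift [ 1.7 -3.3 60. ] turn z -0.04
peak_peg [(0.66, [621.8, 176.9, 79.7])]
tab [(0.59, [649.5, 222.9, 75.0])]
peak_tip [(0.69, [615.1, 177.0, 79.4])]
```

View pics/w1.png

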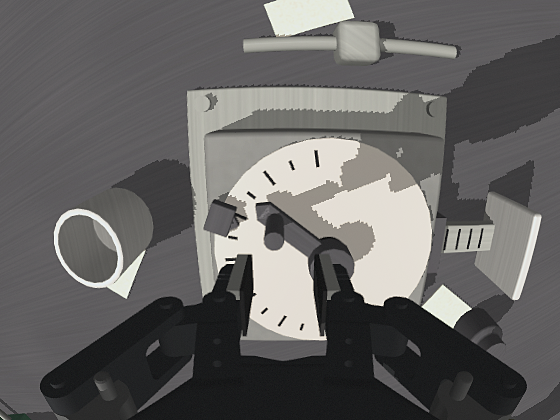

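The wrist view shows the peg near (273,225), the hub at (333,258), and the fingertips at (243,260) and (325,260). I'll check the projection of the peg top against this.

```bash
cat >> h.py <<'E'
def proj(n,p):
    Rm,t,K=campose(n); c=Rm.T@(np.array(p)-t)
    if n=='wrist':
        th=np.arctan2(np.hypot(c[0],c[1]),c[2]); c=np.r_[c[:2]/np.hypot(c[0],c[1])*th,1]
    else: c=c/c[2]
    return (K@c)[:2].round(1)
E
python3 - <<'E'
from h import *
print('peg top',proj('wrist',(632.4,187,110)),'peg foot',proj('wrist',(632.4,187,74)),'hub',proj('wrist',(590.1,161,86)),'plate',proj('wrist',(534.2,.5,90)))
E
```

```text
peg top [281.6 243.9] peg foot [281.9 224.1] hub [336.4 271.3] plate [526.6 261.8]
```

```bash
python3 -m pendant '{"delta_pos":[[0,-0.002,0],[0,0,0.014],[0,0,0.014],[0,0,0.014],[0,0,0.014],[0,0,0.006],[0,0,0],[0,0,0]],"delta_rot":[[0,0,0],[0,0,0],[0,0,0],[0,0,0],[0,0,0],[0,0,0],[0,0,0],[0,0,0]],"claw":[0.4,0.4,0.4,0.4,0.4,0.4,0.4,0.4]}'
python3 - <<'E'
from h import *
im,d=save('wrist','w2.png'); to(632.4,187,107)
E
```

```text
clock: 5.68
eef_pos: [633.0, 187.4, 108.9]
orientation: [-0.0, 0.986, -0.168, 0.001]
force: [0.1, -0.4, 0.9]
grip_width: 0.397
gripper_force: 0.0
pos [633.1 187.5 109.2] yaw -19.36 tilt [ 0.002  0.001 -1.   ] F [ 0.3  0.3 -0.6] w 0.404 gf 0.0 t 5.73
shift [-0.6  0.7  2.2] turn z -0.06
```

View pics/w2.png

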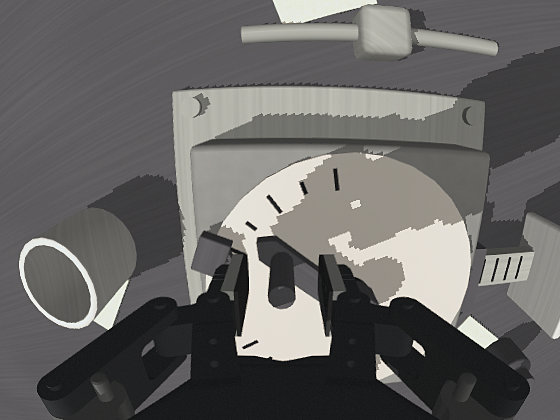

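The peg at (281,280) is centred between the fingers, so I'll close on it.

```bash
python3 -m pendant '{"delta_pos":[[0,0,0],[0,0,0],[0,0,0],[0,0,0],[0,0,0],[0,0,0],[0,0,0],[0,0,0]],"delta_rot":[[0,0,0],[0,0,0],[0,0,0],[0,0,0],[0,0,0],[0,0,0],[0,0,0],[0,0,0]],"claw":[0.25,0.15,0,0,0,0,0,0]}'
python3 - <<'E'
from h import *
to(632.4,187,107)
s=readout.sense()['eef_pos']; a=np.radians(180-19.3)-np.arctan2(s[1]-161,s[0]-590.1); print(a,np.hypot(s[1]-161,s[0]-590.1))
aa=np.linspace(2.245,0,17); print((-50*np.diff(np.c_[np.cos(aa),np.sin(aa)],axis=0)).round(1).tolist())
E
```

```text
clock: 6.4
eef_pos: [633.4, 187.8, 109.0]
orientation: [-0.001, 0.986, -0.168, 0.001]
force: [1.6, 1.8, 5.9]
grip_width: 0.115
gripper_force: 58.9
pos [633.4 187.8 109. ] yaw -19.35 tilt [ 0.003  0.001 -1.   ] F [1.6 1.8 5.9] w 0.115 gf 58.9 t 6.4
shift [-0.7  1.1  2. ] turn z -0.05
2.250025626708508 50.91326741392818
[[-5.8, -4.0], [-6.3, -3.1], [-6.6, -2.2], [-6.9, -1.3], [-7.0, -0.3], [-7.0, 0.7], [-6.8, 1.7], [-6.5, 2.6], [-6.1, 3.5], [-5.5, 4.3], [-4.9, 5.0], [-4.1, 5.7], [-3.3, 6.2], [-2.4, 6.6], [-1.5, 6.9], [-0.5, 7.0]]
```

```bash
python3 -m pendant '{"delta_pos":[[-0.0058,-0.004,0],[-0.0063,-0.0031,0],[-0.0066,-0.0022,0],[-0.0069,-0.0013,0],[-0.007,-0.0003,0],[-0.007,0.0007,0],[-0.0068,0.0017,0],[-0.0065,0.0026,0]],"delta_rot":[[0,0,0],[0,0,0],[0,0,0],[0,0,0],[0,0,0],[0,0,0],[0,0,0],[0,0,0]],"claw":[0,0,0,0,0,0,0,0]}'
python3 - <<'E'
from h import *
s=readout.sense()['eef_pos']; a=np.radians(180-19.3)-np.arctan2(s[1]-161,s[0]-590.1); print(a,np.hypot(s[1]-161,s[0]-590.1))
to(542.9,177.5,109)
E
```

```text
clock: 7.07
eef_pos: [585.0, 213.4, 109.0]
orientation: [-0.003, 0.986, -0.167, 0.001]
force: [0.9, 6.6, 5.3]
grip_width: 0.122
gripper_force: 59.8
1.1371820873490879 52.64194824615492
pos [585.  213.4 109. ] yaw -19.26 tilt [ 0.003  0.005 -1.   ] F [0.9 6.6 5.3] w 0.122 gf 59.8 t 7.07
shift [-27.9  47.8  -0.3] turn z 0.04
```

```bash
python3 -m pendant '{"delta_pos":[[-0.0059,0.0038,0],[-0.0053,0.0046,0],[-0.0047,0.0053,0],[-0.004,0.006,0],[-0.0032,0.0064,0],[-0.0024,0.0067,0],[-0.0015,0.007,0],[-0.0005,0.008,0]],"delta_rot":[[0,0,0],[0,0,0],[0,0,0],[0,0,0],[0,0,0],[0,0,0],[0,0,0],[0,0,0]],"claw":[0,0,0,0,0,0,0,0]}'
python3 - <<'E'
from h import *
s=readout.sense()['eef_pos']; a=np.radians(180-19.3)-np.arctan2(s[1]-161,s[0]-590.1); print(a,np.hypot(s[1]-161,s[0]-590.1))
to(542.9,177.5,109)
save('wrist','w3.png')
E
```

```text
clock: 7.73
eef_pos: [533.8, 184.6, 108.5]
orientation: [-0.004, 0.987, -0.162, -0.007]
force: [-32.0, 20.6, 28.1]
grip_width: 0.096
gripper_force: 61.6
0.05981877111122369 61.05327845836106
pos [533.8 184.6 108.5] yaw -18.7 tilt [-0.012  0.009 -1.   ] F [-32.   20.6  28.1] w 0.096 gf 61.6 t 7.73
shift [10.9  3.8 -0.7] turn z 0.6
```

View pics/w3.png

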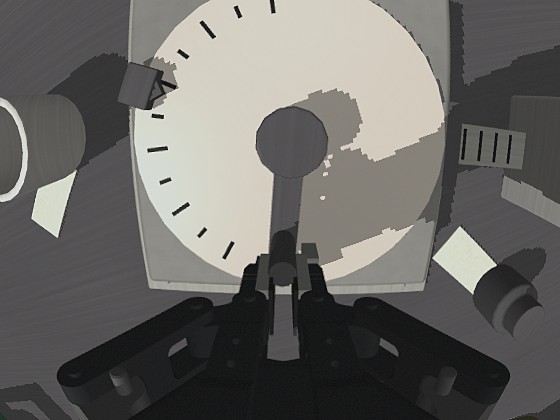

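The wrist view shows the pointer running straight down from the hub (292,140) to the peg (283,255) beside the zero stop (308,250). So it is at or near zero. I'll release the peg gently and rise.

```bash
python3 -m pendant '{"delta_pos":[[0,0,-0.002],[0,0,-0.003],[0,0,-0.003],[0,0,0],[0,0,-0.01],[0,0,-0.02],[0,0,-0.03],[0,0,-0.03]],"delta_rot":[[0,0,0],[0,0,0],[0,0,0],[0,0,0],[0,0,0],[0,0,0],[0,0,0],[0,0,0]],"claw":[0.12,0.15,0.2,0.25,0.3,0.3,0.3,0.3]}'
python3 - <<'E'
from h import *
to(542.9,177.5,109)
for n in ('top','side'):
    im,d=optics.get_image(n); P=cloud(n,d); x,y,z=P[...,0],P[...,1],P[...,2]
    if n=='top': cv2.imwrite('pics/t1.png',cv2.resize(im[120:300,180:400,::-1],None,fx=3.3,fy=3.3,interpolation=2))
    mm=(np.hypot(x-590.1,y-161)<70)&(np.hypot(x-590.1,y-161)>35)&(z>98)&(z<116); print(n,mm.sum(),P[mm].mean(0) if mm.any() else '')
save('wrist','w4.png')
E
```

```text
clock: 8.45
eef_pos: [542.3, 173.1, 206.7]
orientation: [0.001, 0.986, -0.169, -0.001]
force: [1.0, 0.4, 0.1]
grip_width: 0.298
gripper_force: 0.0
pos [542.3 173.1 206.7] yaw -19.43 tilt [-0.002 -0.001 -1.   ] F [1.  0.4 0.1] w 0.298 gf 0.0 t 8.45
shift [-0.7 -4.6 97.7] turn z -0.13
top 0 
side 61 [542.37102527 174.94470571 106.97142907]
```

View pics/w4.png

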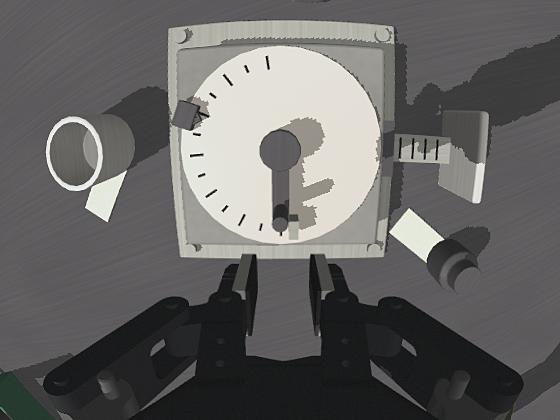

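The pointer runs straight down from the hub (280,150) to the peg (280,222) against the zero stop (293,228), so it is at zero. Next I'll go to the plate.

```bash
python3 -m pendant '{"delta_pos":[[0.0099,0.0331,0],[0.0099,0.0331,0],[0.0099,0.0331,0],[0.0099,0.0331,0],[0.0099,0.0331,0],[0,0,0.02],[0,0,0.03],[0,0,0.02]],"delta_rot":[[0,0,0],[0,0,0],[0,0,0],[0,0,0],[0,0,0],[0,0,0],[0,0,0],[0,0,0]],"claw":[0.5,0.5,0.5,0.5,0.5,0.5,0.5,0.5]}'
python3 -m pendant '{"delta_pos":[[0,0,0],[0,0,0],[0,0,0],[0,0,0.015],[0,0,0.015],[0,0,0.015],[0,0,0.012],[0,0,0]],"delta_rot":[[0,0,0],[0,0,0],[0,0,0],[0,0,0],[0,0,0],[0,0,0],[0,0,0],[0,0,0]],"claw":[0.5,0.5,0.5,0.5,0.5,0.5,0.5,0.5]}'
python3 - <<'E'
from h import *
to(534.2,.5,78)
save('wrist','w5.png')
E
```

```text
clock: 9.27
eef_pos: [533.4, -0.3, 133.8]
orientation: [0.0, 0.985, -0.17, -0.001]
force: [-1.0, 0.9, -0.5]
grip_width: 0.502
gripper_force: 0.0
clock: 9.93
eef_pos: [534.3, 1.8, 78.3]
orientation: [0.0, 0.986, -0.168, -0.0]
force: [-0.4, -0.6, 0.6]
grip_width: 0.506
gripper_force: 0.0
pos [534.3   1.8  78.3] yaw -19.34 tilt [-0.001 -0.    -1.   ] F [-0.4 -0.6  0.6] w 0.506 gf 0.0 t 9.93
shift [0.4 1.2 0.3] turn z -0.04
```

View pics/w5.png

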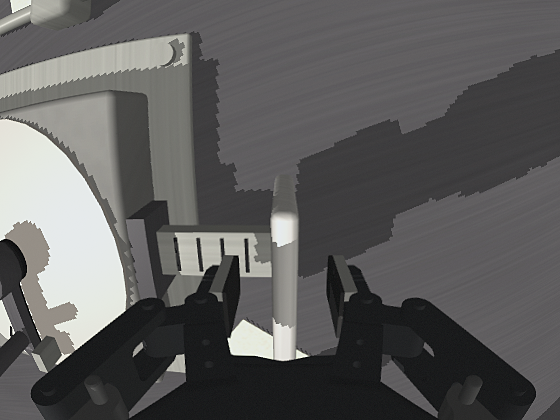

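The plate, at column 285, is centred between the fingers at 235 and 340. I'll close on it.

```bash
python3 -m pendant '{"delta_pos":[[0,0.001,0],[0,0,0],[0,0,0],[0,0,0],[0,0,0],[0,0,0],[0,0,0],[0,0,0]],"delta_rot":[[0,0,0],[0,0,0],[0,0,0],[0,0,0],[0,0,0],[0,0,0],[0,0,0],[0,0,0]],"claw":[0.35,0.25,0.15,0.1,0,0,0,0]}'
python3 -m pendant '{"delta_pos":[[0,0.001,0],[0,0.003,0],[0,0.005,0],[0,0.005,0],[0,0.003,0],[0,0.002,0],[0,0.001,0],[0,0,0]],"delta_rot":[[0,0,0],[0,0,0],[0,0,0],[0,0,0],[0,0,0],[0,0,0],[0,0,0],[0,0,0]],"claw":[0,0,0,0,0,0,0,0]}'
python3 - <<'E'
from h import *
to(534.2,.5,78)
for n in ('top','side'):
    im,d=save(n,n+'p1.png'); P=cloud(n,d); x,y,z=P[...,0],P[...,1],P[...,2]
    mm=(np.hypot(x-590.1,y-161)<70)&(np.hypot(x-590.1,y-161)>35)&(z>98)&(z<116)
    if mm.any(): p=P[mm].mean(0); print(n,mm.sum(),p, 'a',np.radians(160.7)-np.arctan2(p[1]-161,p[0]-590.1))
E
```

```text
clock: 10.65
eef_pos: [534.9, 1.0, 80.0]
orientation: [-0.0, 0.986, -0.168, 0.001]
force: [-1.9, -0.0, 7.6]
grip_width: 0.107
gripper_force: 58.4
clock: 11.32
eef_pos: [529.0, -15.8, 80.0]
orientation: [-0.002, 0.986, -0.167, 0.002]
force: [0.4, 7.7, 5.0]
grip_width: 0.109
gripper_force: 58.8
pos [529.  -15.8  80. ] yaw -19.25 tilt [ 0.004  0.003 -1.   ] F [0.4 7.7 5. ] w 0.109 gf 58.8 t 11.32
shift [ -0.5 -17.    2. ] turn z 0.05
top 43 [555.80717337 197.63384027 108.52306167] a 0.48154375379394354
side 56 [555.29563364 195.77254193 106.76313286] a 0.44809221846573033
```

```bash
cat >> h.py <<'E'
def peg():
    for n in ('top','side'):
        im,d=optics.get_image(n); P=cloud(n,d); x,y,z=P[...,0],P[...,1],P[...,2]; r=np.hypot(x-590.1,y-161)
        o=[]
        for mm in ((r<70)&(r>35)&(z>98)&(z<116),(r>74)&(r<110)&(z>64)&(z<73)&(x>610)&(y>195)):
            if mm.any(): 
                c=cv2.minAreaRect(P[mm][:,:2].astype('f4'))[0]; p=P[mm].mean(0)
                o.append([mm.sum()]+[round(np.degrees(np.arctan2(k[1]-161,k[0]-590.1)),2) for k in (p,c)])
        print(n,'[count, world angle by mean, by rect] peg, tab:',o)
E
python3 -m pendant '{"delta_pos":[[0,0.003,0],[0,0.005,0],[0,0.007,0],[0,0.007,0],[0,0.007,0],[0,0.005,0],[0,0.004,0],[0,0.002,0]],"delta_rot":[[0,0,0],[0,0,0],[0,0,0],[0,0,0],[0,0,0],[0,0,0],[0,0,0],[0,0,0]],"claw":[0,0,0,0,0,0,0,0]}'
python3 - <<'E'
from h import *
to(534.2,.5,78)
peg()
to(534.2,.5,78)
E
```

```text
clock: 12.08
eef_pos: [516.3, -52.4, 80.0]
orientation: [-0.002, 0.986, -0.167, 0.002]
force: [2.9, 11.6, 3.0]
grip_width: 0.108
gripper_force: 58.8
pos [516.3 -52.4  80. ] yaw -19.19 tilt [ 0.005  0.004 -1.   ] F [ 2.9 11.6  3. ] w 0.108 gf 58.8 t 12.08
shift [ -0.5 -55.8   2.3] turn z 0.11
top [count, world angle by mean, by rect] peg, tab: [[np.int64(43), np.float64(66.21), np.float64(65.86)], [np.int64(128), np.float64(50.14), np.float64(50.19)]]
side [count, world angle by mean, by rect] peg, tab: [[np.int64(52), np.float64(65.13), np.float64(65.07)], [np.int64(73), np.float64(48.18), np.float64(48.32)]]
pos [516.3 -52.5  80. ] yaw -19.2 tilt [ 0.004  0.004 -1.   ] F [3.5 9.9 3.7] w 0.104 gf 58.9 t 12.18
shift [ -0.5 -55.9   2.3] turn z 0.1
```

```bash
python3 -m pendant '{"delta_pos":[[0,0.001,0],[0,0.001,0],[0,0.001,0],[0,0.001,0],[0,0.001,0],[0,0.001,0],[0,0,0],[0,0,0]],"delta_rot":[[0,0,0],[0,0,0],[0,0,0],[0,0,0],[0,0,0],[0,0,0],[0,0,0],[0,0,0]],"claw":[0,0,0,0,0,0,0,0]}'
python3 - <<'E'
from h import *
to(534.2,.5,78)
peg()
a=cv2.imread('pics/top0.png')
im,_=optics.get_image('top'); c=im[150:225,215:315,::-1]; c=cv2.resize(c,None,fx=7.5,fy=7.5,interpolation=2); cv2.imwrite('pics/z1.png',c)
E
```

```text
clock: 12.85
eef_pos: [514.5, -57.5, 80.0]
orientation: [-0.002, 0.986, -0.166, 0.002]
force: [2.6, 11.2, 4.1]
grip_width: 0.106
gripper_force: 58.8
pos [514.5 -57.5  80. ] yaw -19.16 tilt [ 0.005  0.004 -1.   ] F [ 2.6 11.2  4.1] w 0.106 gf 58.8 t 12.85
shift [ -0.4 -61.3   2.3] turn z 0.14
top [count, world angle by mean, by rect] peg, tab: [[np.int64(46), np.float64(56.6), np.float64(56.49)], [np.int64(128), np.float64(50.15), np.float64(50.02)]]
side [count, world angle by mean, by rect] peg, tab: [[np.int64(47), np.float64(55.73), np.float64(55.63)], [np.int64(40), np.float64(45.71), np.float64(45.72)]]
```

View pics/z1.png

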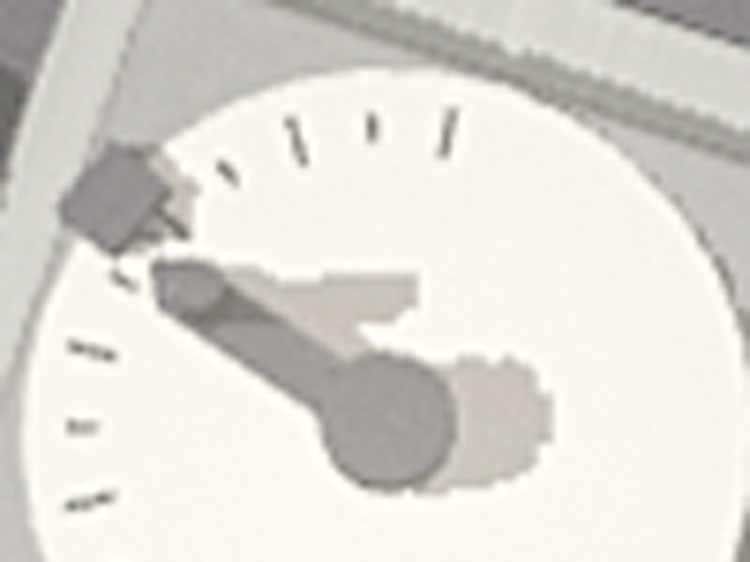

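The crop shows the pointer (tip at about (160,265)) a few degrees short of the tab point (187,237).

```bash
python3 -m pendant '{"delta_pos":[[0,0.001,0],[0,0.001,0],[0,0.001,0],[0,0,0],[0,0,0],[0,0,0],[0,0,0],[0,0,0]],"delta_rot":[[0,0,0],[0,0,0],[0,0,0],[0,0,0],[0,0,0],[0,0,0],[0,0,0],[0,0,0]],"claw":[0,0,0,0,0,0,0,0]}'
python3 - <<'E'
from h import *
to(534.2,.5,78)
peg();peg()
im,_=optics.get_image('top'); c=im[150:225,215:315,::-1]; c=cv2.resize(c,None,fx=7.5,fy=7.5,interpolation=2); cv2.imwrite('pics/z2.png',c)
E
```

```text
clock: 13.67
eef_pos: [513.5, -60.3, 80.0]
orientation: [-0.002, 0.986, -0.166, 0.002]
force: [2.4, 11.5, 2.1]
grip_width: 0.109
gripper_force: 58.8
pos [513.5 -60.3  80. ] yaw -19.15 tilt [ 0.005  0.004 -1.   ] F [ 2.4 11.5  2.1] w 0.109 gf 58.8 t 13.67
shift [ -0.4 -64.2   2.3] turn z 0.15
top [count, world angle by mean, by rect] peg, tab: [[np.int64(44), np.float64(51.46), np.float64(51.03)], [np.int64(135), np.float64(50.2), np.float64(50.16)]]
side [count, world angle by mean, by rect] peg, tab: [[np.int64(58), np.float64(50.51), np.float64(50.49)], [np.int64(31), np.float64(49.41), np.float64(49.55)]]
top [count, world angle by mean, by rect] peg, tab: [[np.int64(45), np.float64(51.47), np.float64(51.19)], [np.int64(134), np.float64(50.27), np.float64(50.16)]]
side [count, world angle by mean, by rect] peg, tab: [[np.int64(57), np.float64(50.62), np.float64(50.52)], [np.int64(31), np.float64(49.45), np.float64(49.57)]]
```

View pics/z2.png

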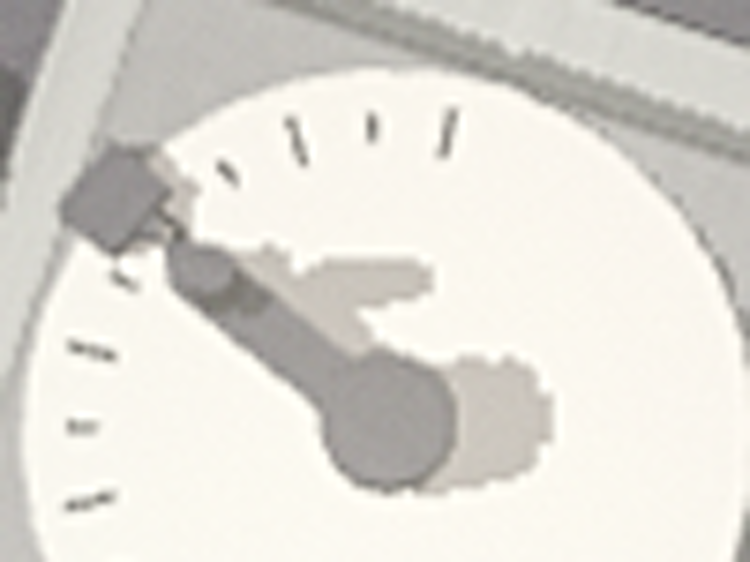

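The pointer is now about 1° short of the tab point at (180,235). I'll make a last small nudge.

```bash
python3 -m pendant '{"delta_pos":[[0,0.0003,0],[0,0.0003,0],[0,0,0],[0,0,0],[0,0,0],[0,0,0],[0,0,0],[0,0,0]],"delta_rot":[[0,0,0],[0,0,0],[0,0,0],[0,0,0],[0,0,0],[0,0,0],[0,0,0],[0,0,0]],"claw":[0,0,0,0,0,0,0,0]}'
python3 - <<'E'
from h import *
peg();peg();peg()
to(534.9,1,80)
E
```

```text
clock: 14.58
eef_pos: [513.4, -60.6, 80.0]
orientation: [-0.003, 0.986, -0.166, 0.002]
force: [2.4, 12.4, 4.1]
grip_width: 0.108
gripper_force: 58.7
top [count, world angle by mean, by rect] peg, tab: [[np.int64(45), np.float64(50.9), np.float64(50.93)], [np.int64(132), np.float64(50.19), np.float64(50.11)]]
side [count, world angle by mean, by rect] peg, tab: [[np.int64(50), np.float64(49.63), np.float64(49.42)], [np.int64(39), np.float64(50.54), np.float64(49.56)]]
top [count, world angle by mean, by rect] peg, tab: [[np.int64(46), np.float64(50.84), np.float64(51.07)], [np.int64(131), np.float64(50.23), np.float64(50.08)]]
side [count, world angle by mean, by rect] peg, tab: [[np.int64(50), np.float64(49.63), np.float64(49.43)], [np.int64(39), np.float64(50.34), np.float64(49.65)]]
top [count, world angle by mean, by rect] peg, tab: [[np.int64(44), np.float64(50.76), np.float64(50.85)], [np.int64(129), np.float64(50.12), np.float64(50.22)]]
side [count, world angle by mean, by rect] peg, tab: [[np.int64(50), np.float64(49.71), np.float64(49.43)], [np.int64(39), np.float64(49.97), np.float64(49.57)]]
pos [513.4 -60.6  80. ] yaw -19.14 tilt [ 0.005  0.004 -1.   ] F [ 3.1 12.7  4.2] w 0.11 gf 58.7 t 14.88
shift [  0.1 -65.3   0.3] turn z 0.16
```

The peg is within about 0.3° of the tab when both cameras are averaged. Now I'll ease the bar home.

```bash
for i in 1 2 3; do python3 -m pendant '{"delta_pos":[[0,-0.0025,0],[0,-0.0025,0],[0,-0.0025,0],[0,-0.0025,0],[0,-0.0025,0],[0,-0.0025,0],[0,-0.0025,0],[0,-0.0025,0]],"delta_rot":[[0,0,0],[0,0,0],[0,0,0],[0,0,0],[0,0,0],[0,0,0],[0,0,0],[0,0,0]],"claw":[0,0,0,0,0,0,0,0]}' | grep -E "eef|force"; done
python3 - <<'E'
from h import *
peg()
to(534.9,1,80)
E
```

```text
eef_pos: [519.6, -42.9, 80.0]
force: [1.4, 8.7, 4.8]
gripper_force: 59.1
eef_pos: [525.9, -24.6, 80.0]
force: [1.9, 5.9, 5.3]
gripper_force: 59.2
eef_pos: [532.3, -6.4, 80.0]
force: [-0.1, 4.6, 5.7]
gripper_force: 59.4
top [count, world angle by mean, by rect] peg, tab: [[np.int64(44), np.float64(50.78), np.float64(50.93)], [np.int64(129), np.float64(50.17), np.float64(50.21)]]
side [count, world angle by mean, by rect] peg, tab: [[np.int64(51), np.float64(49.56), np.float64(49.42)], [np.int64(40), np.float64(49.83), np.float64(49.52)]]
pos [532.5  -6.   80. ] yaw -19.24 tilt [ 0.003  0.002 -1.   ] F [0.9 4.6 5.7] w 0.107 gf 59.3 t 16.98
shift [-0.  -7.4 -0. ] turn z 0.06
```

```bash
python3 -m pendant '{"delta_pos":[[0,-0.0012,0],[0,-0.0012,0],[0,-0.0012,0],[0,-0.0012,0],[0,-0.001,0],[0,-0.001,0],[0,-0.001,0],[0,0,0]],"delta_rot":[[0,0,0],[0,0,0],[0,0,0],[0,0,0],[0,0,0],[0,0,0],[0,0,0],[0,0,0]],"claw":[0,0,0,0,0,0,0,0]}' | grep -E "eef|force"
python3 -m pendant '{"delta_pos":[[0,-0.0005,0],[0,-0.0005,0],[0,0,0],[0,0,0],[0,0,0],[0,0,0],[0,0,0],[0,0,0]],"delta_rot":[[0,0,0],[0,0,0],[0,0,0],[0,0,0],[0,0,0],[0,0,0],[0,0,0],[0,0,0]],"claw":[0,0,0,0,0,0,0,0]}' | grep -E "eef|force"
```

```text
eef_pos: [534.8, 0.8, 80.0]
force: [0.5, 4.6, 5.8]
gripper_force: 59.3
eef_pos: [534.9, 1.0, 80.0]
force: [0.7, 2.1, 6.2]
gripper_force: 59.5
```

```bash
python3 -m pendant '{"delta_pos":[[0,-0.0005,0],[0,-0.0005,0],[0,-0.0005,0],[0,-0.0005,0],[0,0,0],[0,0,0],[0,0,0],[0,0,0]],"delta_rot":[[0,0,0],[0,0,0],[0,0,0],[0,0,0],[0,0,0],[0,0,0],[0,0,0],[0,0,0]],"claw":[0,0,0,0,0,0,0,0]}' | grep -E "eef|force"
python3 -c "
from h import *
to(534.9,1,80);peg()"
```

```text
eef_pos: [534.9, 1.0, 80.0]
force: [-1.8, -3.2, 8.2]
gripper_force: 60.0
pos [534.9   1.   80. ] yaw -19.38 tilt [ 0.001 -0.001 -1.   ] F [-1.8 -3.2  8.2] w 0.11 gf 60.0 t 18.98
shift [ 0.  0. -0.] turn z -0.08
top [count, world angle by mean, by rect] peg, tab: [[np.int64(43), np.float64(50.88), np.float64(50.85)], [np.int64(130), np.float64(50.28), np.float64(50.17)]]
side [count, world angle by mean, by rect] peg, tab: [[np.int64(50), np.float64(49.45), np.float64(49.41)], [np.int64(38), np.float64(50.21), np.float64(49.57)]]
```

The bar is home against its stop: the measured position no longer changes and the force has reversed. I'll release the plate, rise and check.

```bash
python3 -m pendant '{"delta_pos":[[0,0.001,0],[0,0,0],[0,0,0],[0,0,0],[0,0,0],[0,0,-0.01],[0,0,-0.02],[0,0,-0.03]],"delta_rot":[[0,0,0],[0,0,0],[0,0,0],[0,0,0],[0,0,0],[0,0,0],[0,0,0],[0,0,0]],"claw":[0.15,0.2,0.3,0.4,0.45,0.45,0.45,0.45]}' | grep -E "eef|force"
python3 -m pendant '{"delta_pos":[[0,0,-0.035],[0,0,-0.035],[0,0,-0.03],[0,0,-0.01],[0,0,0],[0,0,0],[0,0,0],[0,0,0]],"delta_rot":[[0,0,0],[0,0,0],[0,0,0],[0,0,0],[0,0,0],[0,0,0],[0,0,0],[0,0,0]],"claw":[0.45,0.45,0.45,0.45,0.45,0.45,0.45,0.45]}' | grep -E "eef|force"
python3 - <<'E'
from h import *
peg()
im,d=optics.get_image('top'); P=cloud('side',optics.get_image('side')[1]); x,y,z=P[...,0],P[...,1],P[...,2]
mm=(y<25)&(y>-60)&(x>480)&(x<600)&(z>84)&(z<96); print('plate',cv2.minAreaRect(P[mm][:,:2].astype('f4')))
cv2.imwrite('pics/z3.png',cv2.resize(im[95:335,130:410,::-1],None,fx=2.5,fy=2.5,interpolation=2))
E
```

```text
eef_pos: [532.8, 1.0, 138.1]
force: [0.6, -0.3, -1.0]
gripper_force: 0.0
eef_pos: [533.4, 0.9, 247.2]
force: [-0.2, -0.6, 0.1]
gripper_force: 0.0
top [count, world angle by mean, by rect] peg, tab: [[np.int64(45), np.float64(50.9), np.float64(51.05)], [np.int64(134), np.float64(50.17), np.float64(50.15)]]
side [count, world angle by mean, by rect] peg, tab: [[np.int64(50), np.float64(49.66), np.float64(49.4)], [np.int64(39), np.float64(50.0), np.float64(49.55)]]
plate ((534.17333984375, -0.2205791473388672), (10.517923355102539, 79.46826171875), 70.83000946044922)
```

View pics/z3.png

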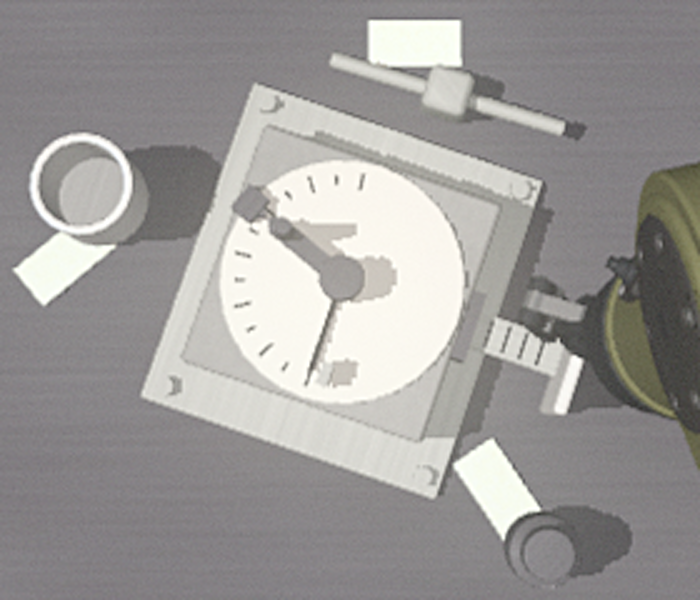

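The peak pointer (peg at (280,228)) points at the tab (253,205), the live needle is back at zero (308,385), and the plate is home. Nothing else has moved.

```bash
python3 -c "
from plant import arm
print(arm.sign_off())"
```

```text
the job is handed in; nothing more can be done
None
```

The job is handed in: I turned the peak pointer back to its zero stop, then drew the bar until the pointer met the tab and eased it fully home; the pointer stayed within about 0.5° of the tab by the cameras, and the tab and other things on the bench were left where they were.

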